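# Fetch the salt pot from behind the seasonings

## Task

The low lidded salt pot stands on the seasoning stand, hemmed in by the squeeze bottle, the pepper mill and the rectangular spice tin. First clear these three, upright, onto the grey side tray; with all three standing there, fetch the pot and set it upright in the middle of the scale's round pan; then put the three back upright, each exactly where it had stood at the start. Tip nothing over, leave the ramekin, the jar and the steel cup undisturbed, and finish with everything released and at rest.

Things in the scene. Friction and masses are not known exactly. Their poses are not given: they have to be found in the camera images.
- squeeze: White plastic squeeze bottle with a pointed nozzle, standing on the stand. Round, 52 mm diameter from its foot up to 96 mm, then a shoulder, cap and nozzle; 138 mm tall in all; 0.18 kg nominal. Origin: centre of its underside, z up its axis.
- mill: Dark wooden pepper mill with a small steel ball on top, standing on the stand. Round: foot 54 mm diameter, waist 38 mm at about 50 mm height, upper body 52 mm diameter from 68 to 106 mm height; 133 mm tall in all; 0.2 kg nominal. Origin: centre of its underside, z up its axis.
- tin: Upright rectangular steel spice tin with a black rectangular cap, standing on the stand. 44 mm along its x, 60 mm along its y, body 112 mm tall, 127 mm with the 30 x 40 mm cap; 0.2 kg nominal. Its x is within 0.15 rad of the stand's x at the start. Origin: centre of its underside, z up.
- pot: The salt pot: low round stainless pot with flat lid and a small black knob (14 mm diameter, 11 mm high). 58 to 59 mm diameter, 42 mm tall without and 53 mm with the knob; 0.25 kg nominal; the lid is fixed to it. It stands on the stand with one of the three tall things in front (towards the robot) and one on each side, 80 to 90 mm away centre to centre. Origin: centre of its underside, z up.
- rack: The seasoning stand: fixed low aluminium slab, 220 mm (x) by 370 mm (y), its top 12 mm above the table, with a low upstand along its back edge (top 34 mm above the table). The three tall things, the pot, the ramekin and the jar stand on its top. Origin: centre of its underside at table height; its x points away from the robot, y along its length.
- tray: The side tray: fixed grey plastic tray, 280 mm along its x, 150 mm along its y, to the left or the right of the stand. Walls 5 mm thick, rim 16 mm above the table, inner floor 5 mm above the table; empty at the start. Origin: centre of its underside at table height.
- scale: Kitchen scale on the other side of the stand: fixed white body, round steel pan 130 mm in diameter whose flat rigid top is 45 mm above the table. Origin: at table height under the pan's centre; its display is on the -x side.
- ramekin: Bystander: small white open ceramic ramekin, 60 mm rim diameter, 36 mm tall, near one end of the stand. Leave alone. Origin: centre of its underside.
- jar: Bystander: amber glass jar with black lid, 54 mm diameter, 78 mm tall, near the other end of the stand. Leave alone. Origin: centre of its underside.
- cup: Bystander: open steel cup, 72 mm rim diameter, 80 mm tall, on the table between the robot and the stand. Leave alone. Origin: centre of its underside.
Mind the look-alikes: they are no part of the job. Leave any orange look-alike of the tin alone.

How it is judged:
By the outcome, as a careful person would: the job done as asked, in the order asked, and still so for the second after the job is handed in, with the robot touching nothing.
It also fails if it takes over 144 s, if anything falls off the work surface, if the arm or the gripper's body presses on something with over 40 N, if the wrist force passes 120 N, or if a joint passes its speed limit or range.

## Robot

A 6-joint arm with a two-finger parallel gripper is mounted at the origin on the work surface. World frame = base frame: x ahead of the robot, y to its left, z up, the work surface at z = 0. Lengths are in m, angles in rad, forces in N, time in s.
With the tool pointing down it reaches from about 0.275 to 0.825 m from the base axis. Payload 4.9 kg.
Tool frame: the origin (TCP) lies midway between the tips of the shut fingers; the grasp point (between the pads) lies 19 mm behind it (grip_point_offset is the distance from the TCP to the grasp point, in m); z points along the fingers, y is the line along which they close (so a half turn about z gives the same grasp; the last joint's range is limited). The gripper opens to 85 mm and grips with 20 to 120 N. Pads are 22 mm wide; open, the fingers measure 114 mm over their backs; the gripper's body (76 mm by 85 mm) begins 54 mm behind the grasp point. The pads swing forward as they close: fully open they stand 13 mm farther back than shut.
Start: joints at [0.973, 0.326, -0.193, 1.052, 0, 1.437], TCP at [0.246, 0.492, 0.231] pointing down, gripper open.
Joint ranges: [-2.65, 2.65], [-0.97, 1.79], [-1.3, 1.35], [-1.93, 2.1], [-1.47, 1.37], [-3.14, 3.14]. Speed limits (rad/s): [2.57, 2.57, 3.14, 3.14, 3.14, 3.14].

## Interface

Orientations are given as a rotation vector (axis times angle).
In Python, from cell import * gives the robot as it stands. Calls block until the motion is done:
- movep(position, orientation): joint-space move of the TCP to a pose.
- move_l(position, velocity=0.15, rot=None, until_force=None): straight line of the TCP; rot=None keeps the orientation; velocity is the mean speed in m/s. With until_force (N) it stops when the force on the tool has changed by that much, and returns True; else False.
- set_joints(angles): joint-space move.
- let_go() and grab(newtons=None): open the fingers fully, or close them until they stop; newtons is the grip in N (None keeps the last).
- sleep(seconds).
- ik(position, orientation): joint angles nearest the present ones, or None.
- get_state(): the state.
- grab_frame(name): name is "scene" or "top" or "wrist"; returns a dict with "img" (420x560x3 uint8, red, green, blue), "fx", "fy", "cx", "cy" (pixels), "cam_to_world" (4x4, takes a point from camera to world coordinates); the wrist camera has in their place "T_tool_cam" (4x4, takes a point from camera to tool coordinates, whose origin is the TCP and whose axes are the flange's). Camera axes: x right, y down, z forward; pixel columns grow to the right and rows downward; lengths in m; the calibration is good to about 2 mm. A picture is of the moment at which its call begins: read the wrist's pose just before it. There is no depth.
A pose or a line that the arm cannot do raises MotionError and nothing moves.
- sign_off(): hands the job in; it is judged then, once.
Trained networks look in the newest picture that a camera, given by its name, has taken for a name from the list of things; names that differ only in an ending like _2 or _b are one class to them, and where a whole thing is asked for, a point or a joint stands for the part that bears it (a point fixed in the world has none). Each returns a list of dicts, best first, with "score" (0 to 1); they miss things now and then, are a little off and sometimes report something else, mostly with a low value. They report only what shows in the picture. A call takes as long as a camera call. They do not tell look-alikes from the thing itself.
- spot_in(camera, name): "centre" ([column, row] in pixels, amid what is visible of it).
- silhouettes(camera, name): "mask" (420x560 bool, what is visible of it) and "centre" ([column, row] in pixels, amid what is visible of it).
- tip_of(camera, name): "centre" ([column, row] in pixels: a listed point, or the origin of a listed thing).
The state is a dict: "clock": time; "q": joint angles; "joint_velocities": joint speeds; "tau": joint torques, N m; "position": TCP position; "eef_rot": TCP orientation; "contact_force": force on the tool from outside, world axes, zero at the start; "wrist_torque": the same for the moment, N m; "finger_gap": opening from 0.0 (shut) to 1.0 (fully open); "grasp_force": force on a finger pad.
Only numpy, scipy, OpenCV 4.12 (cv2) and the standard library are available. Lean on these libraries where they do the work, as an engineer would, in place of code of your own. Each camera call takes 0.05 s, during which the arm holds its last target. There are 200 camera calls.

## Working session

There is one attempt and no reset: what is moved stays moved. The work goes in short steps, each a Python script; the robot and the scene stay as the last script left them, time stands still between calls to the robot, and variables do not carry over. Pictures are saved under pics/ and viewed, at most 14 in all, crops included, and the job is handed in when it is done.

```bash
ls; mkdir -p pics
python3 - <<'E'
from cell import *
import cv2,numpy as np
s=get_state();print(s['clock'],s['position'],s['eef_rot'],s['finger_gap'])
for c in ['scene','top','wrist']:
    f=grab_frame(c);cv2.imwrite(f'pics/{c}0.png',f['img'][:,:,::-1])
    print(c,f['fx'],f['fy'],f['cx'],f['cy'],np.round(f.get('cam_to_world',f.get('T_tool_cam')),4).tolist())
    if c!='wrist':
        for n in ['squeeze','mill','tin','pot','rack','tray','scale','ramekin','jar','cup']:
            print(n,[(np.round(d['centre']).tolist(),round(d['score'],2)) for d in spot_in(c,n)], [(np.round(d['centre'],1).tolist(),round(d['score'],2)) for d in tip_of(c,n)])
E
```

```text
pics
0.0 [0.24567325 0.49139464 0.2304975 ] [-7.21839492e-01 -3.05690510e+00  2.61465201e-03] 0.9995228831726709
scene 390.39546223242166 390.39546223242166 282.5871484524876 211.62416141082068 [[-0.6344, 0.6156, -0.4675, 0.9204], [0.773, 0.5127, -0.3737, 0.2818], [0.0096, -0.5984, -0.8011, 0.703], [0.0, 0.0, 0.0, 1.0]]
squeeze [([275.0, 212.0], 0.89)] [([276.0, 230.2], 0.76)]
mill [([221.0, 218.0], 0.57)] [([222.4, 235.3], 0.55)]
tin [([411.0, 342.0], 0.91), ([282.0, 263.0], 0.72)] [([400.5, 352.6], 0.82), ([279.8, 278.7], 0.78)]
pot [([245.0, 251.0], 0.81), ([266.0, 263.0], 0.7)] [([244.3, 257.9], 0.65)]
rack [([262.0, 263.0], 0.57)] [([264.1, 246.9], 0.69)]
tray [([206.0, 142.0], 0.74)] [([211.5, 144.6], 0.88)]
scale [([453.0, 282.0], 0.59)] [([446.0, 288.1], 0.7)]
ramekin [([196.0, 208.0], 0.72)] [([200.1, 212.3], 0.62)]
jar [([316.0, 284.0], 0.88)] [([315.8, 294.2], 0.9)]
cup [([277.0, 157.0], 0.74), ([265.0, 263.0], 0.39)] [([277.5, 170.0], 0.68), ([317.4, 293.4], 0.57), ([247.9, 257.5], 0.22)]
top 410.3567890782591 410.3567890782591 276.0070817228583 206.9421105418154 [[-0.164
[... 280 characters left out ...]
3)]
tin [([236.0, 178.0], 0.82), ([116.0, 206.0], 0.73)] [([128.4, 216.3], 0.9), ([237.4, 190.0], 0.59)]
pot [([206.0, 196.0], 0.62), ([271.0, 176.0], 0.56)] [([269.9, 181.2], 0.79)]
rack [([265.0, 206.0], 0.89)] [([273.8, 196.4], 0.79)]
tray [([424.0, 244.0], 0.95)] [([420.8, 239.5], 0.65), ([338.3, 267.6], 0.59)]
scale [([130.0, 302.0], 0.72)] [([130.7, 292.4], 0.57)]
ramekin [([342.0, 169.0], 0.9)] [([336.0, 174.1], 0.7)]
jar [] [([207.3, 199.5], 0.95)]
cup [([345.0, 263.0], 0.78)] []
wrist 349.17348619344955 349.17348619344955 280.7772825695332 207.22401886830284 [[0.0002, -0.9581, -0.2864, 0.0739], [1.0, 0.0002, 0.0002, 0.0002], [-0.0002, -0.2864, 0.9581, -0.1425], [0.0, 0.0, 0.0, 1.0]]
```

View pics/scene0.png

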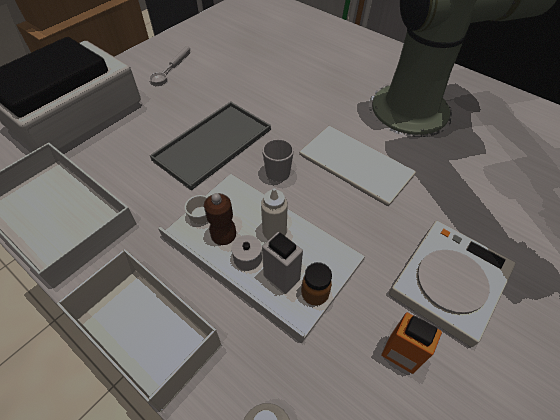

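View pics/top0.png

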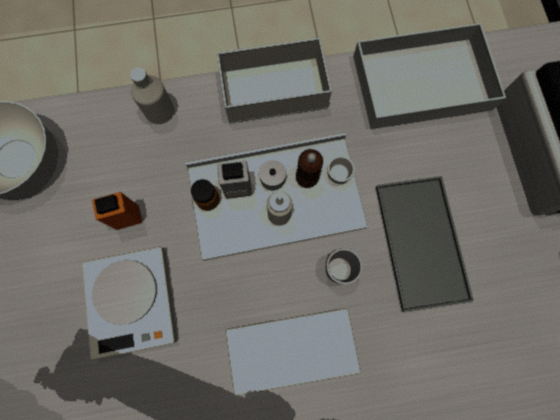

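Top view: wanted are the squeeze bottle (279,210), mill (310,167), steel tin (236,178), pot (272,176), dark-grey tray (424,244) and scale pan (124,292). Look-alikes are the orange tin (115,210), the grey-brown bottle at (150,95), and the bins and bowl at the back. None of those is on the stand. Next I'll measure by triangulation and from two wrist poses.

```bash
cat > h.py <<'E'
from cell import *
import numpy as np,cv2,pickle
from scipy.spatial.transform import Rotation as Ro
from scipy.optimize import least_squares,minimize
def Rh(h):
    x=np.array([np.cos(h),np.sin(h),0]);z=np.array([0,0,-1.]);return np.c_[x,np.cross(z,x),z]
def rot(h): return Ro.from_matrix(Rh(h)).as_rotvec()
def view(c):
    s=get_state();f=grab_frame(c)
    if c=='wrist':
        T=np.eye(4);T[:3,:3]=Ro.from_rotvec(s['eef_rot']).as_matrix();T[:3,3]=s['position'];M=T@np.array(f['T_tool_cam'])
    else: M=np.array(f['cam_to_world'])
    return dict(img=f['img'],K=(f['fx'],f['fy'],f['cx'],f['cy']),M=M)
def proj(v,P):
    P=np.atleast_2d(P);p=(P-v['M'][:3,3])@v['M'][:3,:3];fx,fy,cx,cy=v['K']
    return np.c_[fx*p[:,0]/p[:,2]+cx,fy*p[:,1]/p[:,2]+cy]
def onz(v,uv,z):
    uv=np.atleast_2d(uv);fx,fy,cx,cy=v['K']
    d=np.c_[(uv[:,0]-cx)/fx,(uv[:,1]-cy)/fy,np.ones(len(uv))]@v['M'][:3,:3].T;o=v['M'][:3,3]
    return (o+d*((z-o[2])/d[:,2])[:,None])
def tri(obs):
    return least_squares(lambda P:np.concatenate([(proj(v,P)[0]-uv) for v,uv in obs]),[.5,0,.03],loss='soft_l1',f_scale=2)
E
python3 - <<'E'
from h import *
N=['squeeze','mill','tin','pot','scale','ramekin','jar','cup','tray','rack']
D=[]
def take(c):
    v=view(c);v['c']=c
    v['det']={n:(silhouettes(c,n),tip_of(c,n)) for n in N}
    D.append(v);cv2.imwrite(f'pics/{c}_{len(D)}.png',v['img'][:,:,::-1])
take('top');take('scene')
for y in (.1,-.08):
    movep([.43,y,.36],rot(np.pi));s=get_state();print(s['clock'],s['q']);take('wrist')
pickle.dump(D,open('D.pkl','wb'))
for n in N:
    print(n)
    for v in D:
        m,t=v['det'][n]
        print('  ',v['c'],[(np.round(d['centre']).tolist(),round(d['score'],2),int(d['mask'].sum())) for d in m],[(np.round(onz(v,d['centre'],.012)[0],3)[:2].tolist(),round(d['score'],2)) for d in t])
E
```

```text
5.9083 [ 6.19716827e-02  6.35851479e-02 -1.95177252e-01  1.31243026e+00
  2.65044964e-04  6.13624968e-02]
7.7083 [-3.52559089e-01  5.51166321e-02 -2.03669176e-01  1.31223046e+00
  7.90154415e-04 -3.52155445e-01]
squeeze
   top [([280.0, 210.0], 0.77, 723)] [([0.565, -0.025], 0.72), ([0.625, 0.132], 0.26)]
   scene [([274.0, 211.0], 0.77, 1018)] [([0.563, -0.019], 0.86)]
   wrist [([192.0, 260.0], 0.64, 1992)] [([0.567, -0.02], 0.98)]
   wrist [([324.0, 266.0], 0.84, 2218)] [([0.566, -0.021], 0.79)]
mill
   top [([311.0, 169.0], 0.92, 875), ([128.0, 302.0], 0.63, 8412)] [([0.642, -0.101], 0.89), ([0.427, -0.127], 0.5)]
   scene [([219.0, 217.0], 0.93, 1250)] [([0.645, -0.099], 0.77), ([0.564, -0.024], 0.73)]
   wrist [([219.0, 243.0], 0.33, 19392)] [([0.633, -0.168], 0.47)]
   wrist [([270.0, 317.0], 0.8, 2419), ([238.0, 159.0], 0.44, 2690)] [([0.643, -0.093], 0.84), ([0.599, -0.02], 0.49)]
tin
   top [([237.0, 178.0], 0.9, 1023), ([113.0, 210.0], 0.83, 1366)] [([0.639, 0.059], 0.96), ([0.619, 0.31], 0.73)]
   scene [([412.0, 340.0], 0.75, 2204), ([281.0, 264.0], 0.6, 1815)] [([0.65, 
[... 1717 characters left out ...]
69)]
   wrist [([240.0, 160.0], 0.66, 2701), ([374.0, 315.0], 0.54, 2321)] [([0.422, -0.128], 0.65)]
tray
   top [([424.0, 245.0], 0.84, 9063)] [([0.454, -0.318], 0.59)]
   scene [([209.0, 146.0], 0.64, 4914)] [([0.469, -0.309], 0.78), ([0.651, -0.022], 0.22)]
   wrist [([22.0, 187.0], 0.69, 8243)] []
   wrist [([113.0, 163.0], 0.7, 21019), ([323.0, 268.0], 0.54, 2178)] [([0.452, -0.31], 0.59)]
rack
   top [([266.0, 211.0], 0.69, 11720)] []
   scene [([261.0, 261.0], 0.59, 10622)] [([0.615, -0.021], 0.7)]
   wrist [([221.0, 244.0], 0.7, 19757), ([254.0, 316.0], 0.7, 3262), ([98.0, 158.0], 0.22, 3487)] [([0.602, -0.02], 0.67)]
   wrist [([302.0, 244.0], 0.63, 20624)] [([0.602, -0.016], 0.85)]
```

```bash
cat > fit.py <<'E'
from h import *
PR={'squeeze':[(0,26),(96,26),(104,20),(112,12),(138,3)],'mill':[(0,27),(20,27),(50,19),(68,26),(106,26),(116,14),(133,6)],
'pot':[(0,29.3),(42,29.3),(42.1,7),(53,7)]}
a=np.linspace(0,2*np.pi,40,endpoint=False)
def rings(n,p):
    x,y,z=p[:3]
    if n=='tin':
        c,s=np.cos(p[3]),np.sin(p[3]);q=lambda w,l,h:np.array([[x+c*i*w-s*j*l,y+s*i*w+c*j*l,z+h] for i in(-1,1) for j in(-1,1)])
        return [(q(.022,.03,0),q(.022,.03,.112)),(q(.015,.02,.112),q(.015,.02,.127))]
    R=[np.c_[x+r/1e3*np.cos(a),y+r/1e3*np.sin(a),0*a+z+h/1e3] for h,r in PR[n]]
    return list(zip(R[:-1],R[1:]))
def render(v,n,p,S=8):
    m=np.zeros((420,560),np.uint8)
    for A,B in rings(n,p):
        uv=proj(v,np.r_[A,B]);cv2.fillConvexPoly(m,cv2.convexHull(np.round(uv*256).astype(np.int32)),1,shift=8)
    return m>0
def fit(n,obs,p0):
    def cost(p):
        c=0
        for v,m in obs:
            r=render(v,n,p);c+=1-(r&m).sum()/(r|m).sum()
        return c/len(obs)
    p0=np.array(p0,float);st=np.array([.006,.006,.006,.08])[:len(p0)]
    sim=np.vstack([p0]+[p0+np.eye(len(p0))[i]*st[i] for i in range(len(p0))])
    r=minimize(cost,p0,method='Nelder-Mead',options=dict(initial_simplex=sim,xatol=1e-4,fatol=1e-4,maxiter=200))
    return r.x,r.fun
E
python3 - <<'E'
from fit import *
D=pickle.load(open('D.pkl','rb'))
P0={'squeeze':[.566,-.021,.012],'mill':[.643,-.097,.012],'tin':[.641,.064,.012,0.05],'pot':[.653,-.02,.012]}
for n,p0 in P0.items():
    obs=[];tp=[]
    for v in D:
        u=proj(v,[p0[0],p0[1],.05])[0]
        for d in v['det'][n][0]:
            if np.linalg.norm(d['centre']-u)<40 and d['mask'].sum()<5000: obs.append((v,d['mask']));break
        for d in v['det'][n][1]:
            if np.linalg.norm(onz(v,d['centre'],.012)[0][:2]-p0[:2])<.02: tp.append((v,d['centre']));break
    print(n,'tri',np.round(tri(tp).x,4),'fit',*[np.round(q,4) for q in fit(n,obs,p0)])
    for o in obs: print('    ',o[0]['c'],np.round(fit(n,[o],p0[:2]+[.012]+p0[3:])[0],4))
    w=[o for o in obs if o[0]['c']=='wrist'];print('   wrist',np.round(fit(n,w,p0)[0],4))
# tray, scale pan
for k in (0,1,3):
    v=D[k]; d=v['det']['tray'][0][0]
    c,_=cv2.findContours(d['mask'].astype(np.uint8),0,1);c=max(c,key=cv2.contourArea)[:,0]
    print('tray',cv2.minAreaRect(onz(v,c,.016)[:,:2].astype(np.float32)*1000))
    d=v['det']['rack'][0][0]
    c,_=cv2.findContours(d['mask'].astype(np.uint8),0,1);c=max(c,key=cv2.contourArea)[:,0]
    print('rack',cv2.minAreaRect(onz(v,c,.012)[:,:2].astype(np.float32)*1000))
for k in (0,2):
    print('scale img',proj(D[k],[.45,.31,.045]))
v=D[2];cv2.imwrite('pics/crop_w.png',cv2.resize(v['img'][:,:,::-1],None,fx=1.4,fy=1.4))
E
```

```text
squeeze tri [ 0.5654 -0.0205  0.0135] fit [ 0.5682 -0.0213  0.0143] 0.1377
     top [ 0.5759 -0.0236 -0.0189]
     scene [ 0.5644 -0.0267  0.0109]
     wrist [ 0.5699 -0.0217  0.0076]
     wrist [ 0.5749 -0.0185  0.0008]
   wrist [ 0.5691 -0.0208  0.012 ]
mill tri [ 0.6434 -0.0969  0.0118] fit [ 0.6428 -0.0992  0.01  ] 0.0661
     top [ 0.6439 -0.1001  0.0053]
     scene [ 0.6439 -0.0974  0.0145]
     wrist [ 0.6545 -0.0985 -0.0039]
   wrist [ 0.6545 -0.0985 -0.0039]
tin tri [0.6428 0.0645 0.009 ] fit [0.6433 0.0604 0.0084 0.0017] 0.1581
     top [0.6455 0.0605 0.0077 0.091 ]
     scene [0.6448 0.0618 0.0128 0.0565]
     wrist [ 0.6483  0.06    0.0037 -0.0513]
     wrist [ 0.7087  0.0797 -0.0866  0.3728]
   wrist [ 0.6621  0.0582 -0.0152 -0.0103]
pot tri [ 0.6534 -0.0198  0.0114] fit [ 0.6536 -0.0208  0.0112] 0.1361
     top [ 0.6538 -0.0209  0.0106]
     scene [ 0.6549 -0.0201  0.0137]
     wrist [ 0.6622 -0.0234 -0.0019]
     wrist [ 0.673  -0.0169 -0.0167]
   wrist [ 0.6556 -0.0203  0.0085]
tray ((456.00592041015625, -319.74676513671875), (155.57749938964844, 279.99542236328125), 88.67440795898438)
rack ((614.172119140625, -22.252853393554688), (233.30458068847656, 377.8511962890625), 1.7207469940185547)
tray ((460.8311767578125, -316.59375), (160.11293029785156, 286.7575378417969), 88.33088684082031)
rack ((614.185546875, -27.692047119140625), (224.0474853515625, 386.7694091796875), 1.9919917583465576)
tray ((456.3816833496094, -317.9948425292969), (154.17637634277344, 279.01080322265625), 88.73836517333984)
rack ((617.8109130859375, -22.91265869140625), (241.33592224121094, 374.477294921875), 1.7870475053787231)
scale img [[129.0473859  291.20076445]]
scale img [[437.42469667 176.5503617 ]]
```

View pics/crop_w.png

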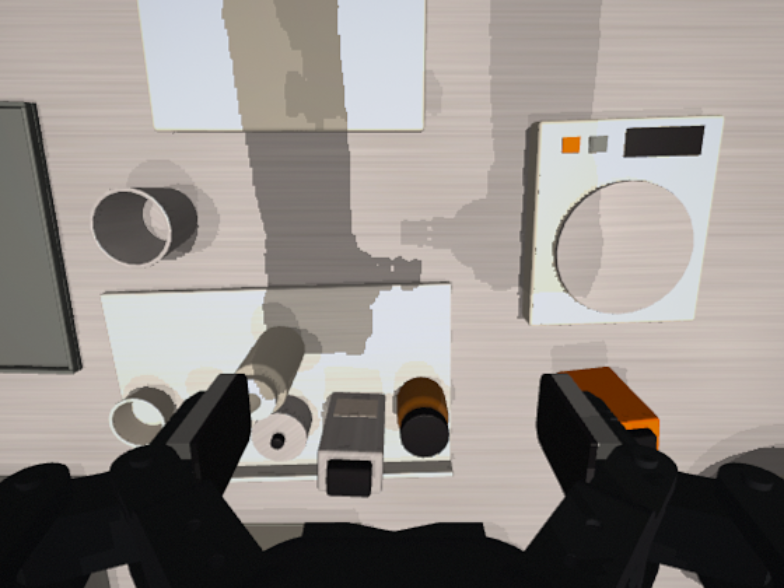

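The wrist picture shows the steel tin (348,440), pot (282,428), bottle (275,370), jar (422,415), pan (625,246), and the orange look-alike (610,400) off the stand. The fingers hide part of the things, so I'll take two unoccluded views from further forward.

Run:
```python
from fit import *
D=pickle.load(open('D.pkl','rb'))
N=['squeeze','mill','tin','pot']
for y in (-.09,.06):
    movep([.57,y,.32],rot(np.pi));sleep(.3);v=view('wrist');v['c']='wrist'
    v['det']={n:(silhouettes('wrist',n),tip_of('wrist',n)) for n in N};D.append(v)
print(get_state()['clock'])
pickle.dump(D,open('D.pkl','wb'))
P0={'squeeze':[.568,-.021,.012],'mill':[.643,-.099,.012],'tin':[.643,.061,.012,0.05],'pot':[.6535,-.02,.012]}
out={}
for n,p0 in P0.items():
    obs=[]
    for v in D[:2]+D[4:]:
        u=proj(v,[p0[0],p0[1],.05])[0]
        for d in v['det'][n][0]:
            if np.linalg.norm(d['centre']-u)<45 and d['mask'].sum()<8000: obs.append((v,d['mask']));break
        else: print('miss',n,v['c'])
    q,c=fit(n,obs,p0);out[n]=q;print(n,np.round(q,4),round(c,3),[np.round(np.argwhere(o[1]).mean(0)-np.argwhere(render(o[0],n,q)).mean(0),1).tolist() for o in obs])
    w=[o for o in obs if o[0]['c']=='wrist'];print('   wrist',np.round(fit(n,w,p0)[0],4))
pickle.dump(out,open('fit.pkl','wb'))
ims=[]
for v in D[4:]:
    im=v['img'][:,:,::-1].copy()
    for n in N:
        c,_=cv2.findContours(render(v,n,out[n]).astype(np.uint8),0,1);cv2.drawContours(im,c,-1,(0,255,0),1)
    ims.append(im)
cv2.imwrite('pics/ov.png',cv2.resize(np.vstack([ims[0][60:360],ims[1][60:360]]),None,fx=1,fy=1))
# pan
v=D[2];g=cv2.cvtColor(v['img'],cv2.COLOR_RGB2GRAY);u=proj(v,[.45,.31,.045])[0]
```

```text
11.5417
squeeze [ 0.5682 -0.0212  0.0102] 0.091 [[-0.1, 0.5], [-3.8, -0.7], [-0.2, 0.7], [-0.0, 0.1]]
   wrist [ 0.5684 -0.021   0.009 ]
miss mill wrist
mill [ 0.644  -0.0992  0.0092] 0.061 [[0.3, 0.3], [-1.0, 0.1], [0.1, 0.7]]
   wrist [ 6.477e-01 -1.022e-01  1.000e-04]
tin [ 0.643   0.0609  0.0084 -0.0573] 0.078 [[-0.8, 0.3], [-0.8, -0.2], [0.6, 1.4], [0.3, 0.4]]
   wrist [ 0.644   0.0617  0.0068 -0.0469]
pot [ 0.6532 -0.0208  0.0094] 0.066 [[-0.2, 0.2], [-0.8, -0.3], [0.3, 1.0], [0.5, 0.4]]
   wrist [ 0.6549 -0.0203  0.0061]
```

View pics/ov.png

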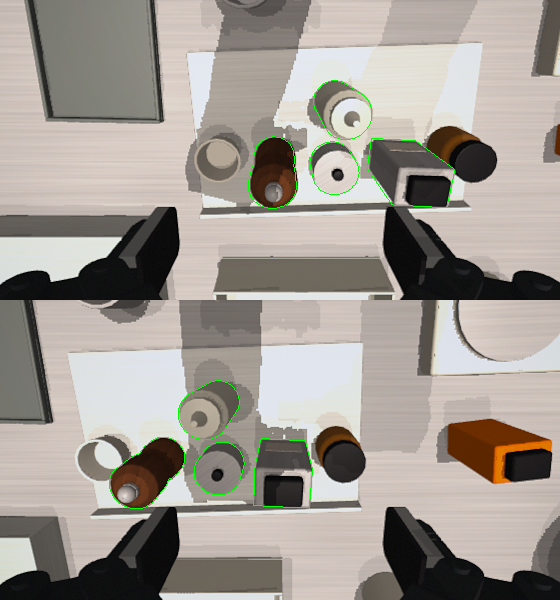

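The green model outlines sit tightly on all four things: in the upper half squeeze (343,110), mill (273,172), pot (334,168), tin (412,172). That confirms the choice. Base heights of 8–10 mm agree with 12 mm within the calibration. Next I'll measure the pan and move the bottle.

```bash
cat > act.py <<'E'
from fit import *
Q=pickle.load(open('fit.pkl','rb'))
ZC={'squeeze':.0815,'mill':.080,'tin':.085,'pot':.018}   # grasp TCP heights on the stand
HD={'squeeze':np.pi,'mill':np.pi,'tin':np.pi/2+Q['tin'][3],'pot':np.pi}
TR={'squeeze':(.371,-.318),'mill':(.456,-.318),'tin':(.541,-.320)}
def pick(n,xy,h,z,zup,g=40):
    movep([*xy,max(zup,z+.09)],rot(h))
    if move_l([*xy,z],.15,until_force=12): print('CONTACT',get_state()['position']);raise SystemExit
    grab(g);s=get_state();print(n,'gap',round(s['finger_gap']*85,1),'f',round(s['grasp_force'],1),'pos',np.round(s['position'],4))
    move_l([*xy,zup],.2)
def place(n,xy,h,z,zup):
    movep([*xy,zup],rot(h))
    move_l([*xy,z+.008],.15)
    hit=move_l([*xy,z-.004],.03,until_force=4);p=get_state()['position'];print(' put',hit,np.round(p,4),'gap',round(get_state()['finger_gap']*85,1))
    let_go();move_l([*xy,max(zup,z+.09) if zup<.2 else z+.09],.2);print(' t',round(get_state()['clock'],1))
    return p[2]
UP=.26
E
python3 - <<'E'
from act import *
D=pickle.load(open('D.pkl','rb'))
for k in (0,2):
    v=D[k];g=cv2.GaussianBlur(cv2.cvtColor(v['img'],cv2.COLOR_RGB2GRAY),(3,3),0)
    e=cv2.Canny(g,15,45);r,c=np.nonzero(e);P=onz(v,np.c_[c,r],.045)[:,:2]
    best=max(((abs(np.hypot(*(P-[x,y]).T)-.065)<.0015).sum(),x,y) for x in np.arange(.42,.49,.001) for y in np.arange(.28,.34,.001))
    x0=np.array(best[1:]);
    for _ in range(5):
        s=P[abs(np.hypot(*(P-x0).T)-.065)<.003];x0=least_squares(lambda q:np.hypot(*(s-q).T)-.065,x0,loss='soft_l1',f_scale=.001).x
    print('pan',best,x0,len(s))
n='squeeze';pick(n,Q[n][:2],HD[n],ZC[n],UP)
pickle.dump({n:place(n,TR[n],np.pi,ZC[n]-.007,UP)},open('zt.pkl','wb'))
v=view('top');cv2.imwrite('pics/t1.png',v['img'][:,:,::-1])
E
```

```text
pan (np.int64(153), np.float64(0.452), np.float64(0.32300000000000006)) [0.45152085 0.32273997] 236
pan (np.int64(328), np.float64(0.452), np.float64(0.32200000000000006)) [0.45210285 0.32134167] 458
squeeze gap 50.2 f 42.4 pos [ 0.5689 -0.0212  0.0823]
 put True [ 0.3717 -0.3187  0.075 ] gap 50.1
 t 18.9
```

View pics/t1.png

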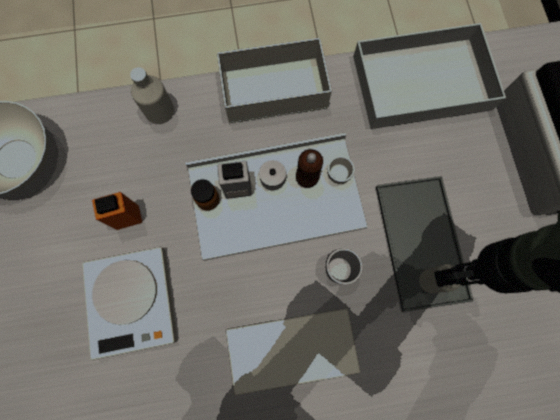

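The bottle has left the stand, is in the arm's shadow over the tray at about (435,280), and everything else is undisturbed. Both views put the pan at (0.452, 0.322). Next are the mill and the tin.

Run:
```python
from act import *
zt=pickle.load(open('zt.pkl','rb'))
for n in ('mill','tin'):
    pick(n,Q[n][:2],HD[n],ZC[n],UP);zt[n]=place(n,TR[n],np.pi,ZC[n]-.007,UP);pickle.dump(zt,open('zt.pkl','wb'))
movep([.55,-.05,.32],rot(np.pi));sleep(.2)
v=view('wrist');m=silhouettes('wrist','pot');pickle.dump((v,m),open('pot.pkl','wb'))
t=view('top');
for d in m: print(np.round(d['centre']),d['score'],d['mask'].sum(),fit('pot',[(v,d['mask'])],Q['pot'])[0],proj(v,[*Q['pot'][:2],.04]))
for n in TR: print(n,[(np.round(onz(t,d['centre'],.005)[0],3)[:2],round(d['score'],2)) for d in tip_of('top',n)])
cv2.imwrite('pics/t2.png',t['img'][:,:,::-1])
```

```text
mill gap 50.8 f 41.9 pos [ 0.6446 -0.0991  0.0809]
 put True [ 0.4568 -0.3181  0.0736] gap 50.4
 t 26.9
tin gap 43.3 f 41.1 pos [0.6433 0.061  0.0857]
 put True [ 0.5418 -0.321   0.0786] gap 43.3
 t 36.5
[306. 241.] 0.88 1864 [ 0.66187825 -0.0179336  -0.0097031 ] [[303.55939993 245.03169105]]
squeeze []
mill []
tin [(array([0.623, 0.316]), 0.97)]
```

View pics/t2.png

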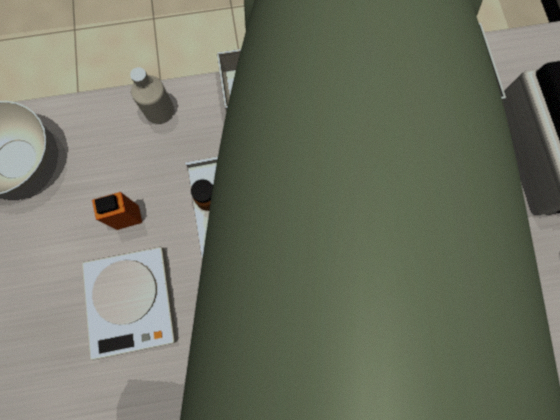

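The arm blocks the top camera here, so the tray is hidden. I'll check it with the scene camera before fetching the pot.

Run:
```python
from act import *
t=view('scene');cv2.imwrite('pics/s2.png',t['img'][:,:,::-1])
for n in TR: print(n,[(np.round(onz(t,d['centre'],.005)[0],3)[:2],round(d['score'],2)) for d in tip_of('scene',n)])
```

```text
squeeze [(array([ 0.368, -0.319]), 0.62)]
mill [(array([ 0.463, -0.312]), 0.85)]
tin [(array([0.623, 0.314]), 0.94), (array([ 0.553, -0.312]), 0.58)]
```

View pics/s2.png

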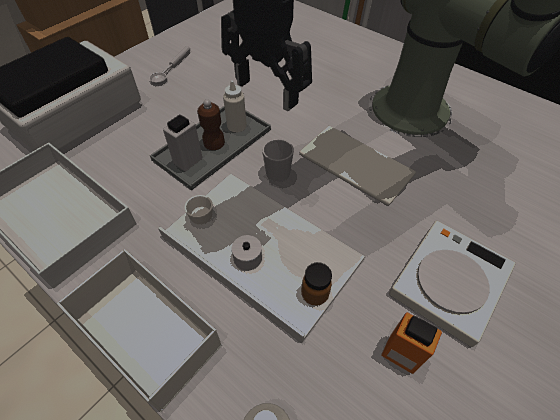

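All three stand upright in the tray: tin (182,143), mill (210,125), squeeze (234,107). The pot (246,252) is free. I'll fetch it now.

Run:
```python
from act import *
n='pot';pick(n,Q[n][:2],HD[n],ZC[n],.2)
place(n,(.4515,.322),np.pi,ZC[n]+.033,.2)
movep([.42,.05,.3],rot(np.pi));sleep(.2)
t=view('top');cv2.imwrite('pics/t3.png',t['img'][:,:,::-1])
for d in silhouettes('top','pot'): print(d['score'],d['mask'].sum(),fit('pot',[(t,d['mask'])],[.452,.322,.045])[0])
t=view('wrist')
for d in silhouettes('wrist','pot'): print(d['score'],d['mask'].sum(),fit('pot',[(t,d['mask'])],[.452,.322,.045])[0])
cv2.imwrite('pics/w3.png',t['img'][:,:,::-1])
```

```text
pot gap 56.6 f 43.6 pos [ 0.6539 -0.0208  0.0191]
 put True [0.4525 0.3226 0.0518] gap 56.8
 t 45.7
0.98 3341 [0.45471578 0.33207832 0.03248005]
```

View pics/w3.png

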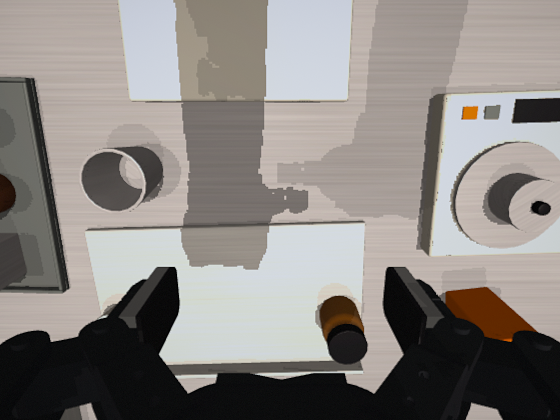

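The pot (525,205) stands upright, apparently centred on the pan. I'll check it numerically from the top view at the end. Next I'll put the three back at their recorded grasp poses.

Run:
```python
from act import *
zt=pickle.load(open('zt.pkl','rb'))
for n in ('tin','mill','squeeze'):
    pick(n,TR[n],np.pi,zt[n]-.0008,UP);place(n,Q[n][:2],HD[n],ZC[n],UP)
movep([.43,.08,.36],rot(np.pi))
movep([.57,-.09,.32],rot(np.pi));sleep(.3)
D=[]
def take(c):
    v=view(c);v['c']=c;v['det']={n:silhouettes(c,n) for n in ('squeeze','mill','tin','pot')};D.append(v)
take('wrist');movep([.57,.06,.32],rot(np.pi));sleep(.3);take('wrist')
movep([.30,.30,.32],rot(np.pi));take('top');take('scene');print(get_state()['clock'])
pickle.dump(D,open('D2.pkl','wb'))
for n in ('squeeze','mill','tin'):
    p0=Q[n];obs=[]
    for v in D:
        u=proj(v,[p0[0],p0[1],.05])[0]
        for d in v['det'][n]:
            if np.linalg.norm(d['centre']-u)<45 and d['mask'].sum()<8000: obs.append((v,d['mask']));break
    if obs: q,c=fit(n,obs,p0);print(n,len(obs),np.round(q,4),round(c,3),'delta',np.round(q-p0,4))
for v in D[2:]:
    for d in v['det']['pot']: print(v['c'],d['score'],d['centre'],d['mask'].sum(),fit('pot',[(v,d['mask'])],[.452,.322,.045]))
im=[]
for v in D[:2]:
    g=v['img'][:,:,::-1].copy()
    for n in ('squeeze','mill','tin'):
        c,_=cv2.findContours(render(v,n,Q[n]).astype(np.uint8),0,1);cv2.drawContours(g,c,-1,(0,255,0),1)
    im.append(g[60:360])
cv2.imwrite('pics/ov2.png',np.vstack(im));cv2.imwrite('pics/t4.png',D[2]['img'][:,:,::-1])
```

```text
tin gap 43.3 f 41.2 pos [ 0.5414 -0.3204  0.0784]
 put True [0.6435 0.0611 0.0851] gap 43.4
 t 56.4
mill gap 50.6 f 41.6 pos [ 0.4564 -0.3182  0.0736]
 put True [ 0.6454 -0.0991  0.0805] gap 50.7
 t 65.1
squeeze gap 50.3 f 41.8 pos [ 0.3714 -0.3185  0.0749]
 put True [ 0.5696 -0.0215  0.0819] gap 50.1
 t 73.3
78.8417
squeeze 4 [ 0.5693 -0.0218  0.0112] 0.085 delta [ 0.0011 -0.0006  0.001 ]
mill 4 [ 0.645  -0.099   0.0103] 0.058 delta [0.001  0.0001 0.0011]
tin 4 [ 0.6433  0.0598  0.0077 -0.0698] 0.072 delta [ 0.0003 -0.0011 -0.0007 -0.0126]
top 0.58 [119.4, 292.3] 906 (array([0.4558435 , 0.33513997, 0.0084947 ]), np.float64(0.01866081229418226))
top 0.46 [266.7, 204.5] 12598 (array([0.452, 0.322, 0.045]), np.float64(1.0))
scene 0.92 [457.0, 271.6] 1215 (array([0.45267426, 0.32196686, 0.04666755]), np.float64(0.046714172604908955))
```

View pics/ov2.png

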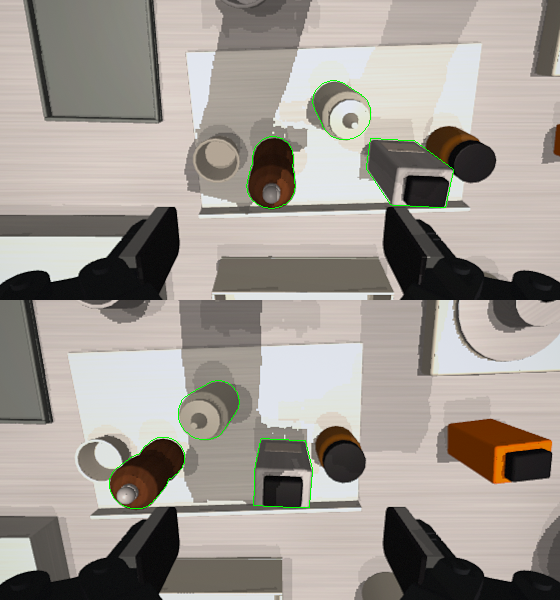

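View pics/t4.png

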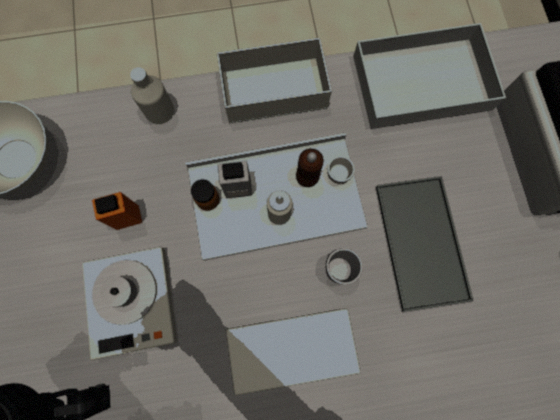

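The three are back within about 1 mm of their starting places, with the models still on their outlines. The pot is centred on the pan (top view 119,292) and the bystanders are unmoved. I'll hand in.

```bash
python3 -c "
from cell import *
sleep(.5);print(sign_off())"
```

```text
the job is handed in; nothing more can be done
None
```

The job is handed in at about 79 s: the pot stands in the middle of the scale's pan, the bottle, mill and tin are back upright within about 1 mm of where they started by camera measurement, and the ramekin, jar and cup look undisturbed.

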